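# Index the sweets turntable on by one station

### The job

Move the sweets turntable on by one station, anticlockwise seen from above: draw up its sprung black index knob, turn the platter, and let the pin ride on the hidden plate until it drops home in the next hole, whose exact place varies and must be felt for. Prove the lock with a light steady push onward on the knob, about 10 N for half a second (never 25 N on the pin), then let go and move away. The star sweets must stay in their places and nothing else on the worktop may be disturbed.

Things in the scene. Friction and masses are not known exactly. Their poses are not given: they have to be found in the camera images.
- index_knob (a joint): Lift of the sprung index pin and knob above home, m: 0 = fully home (8 mm deep in a hole), 0.007 to 0.008 = riding on the hole plate between holes, 0.014 = upper stop (do not haul on it). Out of the hole from 0.008. A spring pushes it down, 5 N at home, 9 N near the stop; let go, it drops by itself. The pin stands in the platter and goes round with it; riding on the plate it drags with about 1 N.
- knob_grip (a point): Grip centre of the index knob: black, ribbed, upright, round, 20 mm across, 70 mm from the platter's axis; robot's side, left of the middle at the start. Pin home: 39 mm above the platter's top, 81 mm above the worktop. The gripping part runs from 16 mm below to 10 mm above this point; the knob's top is 14 mm above it. A thin stem below enters a brass collar 17 mm wide, 13 mm high. z up.
- platter (a joint): Turn of the platter, rad, positive anticlockwise seen from above (knob moves left to right on the robot's side). 0 = first hole. The next hole is somewhere from 0.87 to 1.22; it is hidden under the platter and no reading or picture shows it. Wrong holes: -1.05 and 2.09. 11 mm hole, 8 mm pin: 0.02 rad of play each way. The bearing drags (1 to 2 N at the knob); the platter stays where left.
- turntable_axis (a point): Point on the turntable's axis at the height of the platter's top (42 mm above the worktop), fixed to its base. The base is a grey metal drum 160 mm in diameter that is screwed down; its place and its turn about the vertical differ from run to run. The coffee machine's handles overhang the far half of the platter, 240 mm up and higher, at least 70 mm beyond the knob: come in from the front. z is up.
- platter_centre (a point): Centre of the platter's top face, on the same axis, turning with the platter. The platter is a round wooden disc 180 mm in diameter, 10 mm thick, with a brass cap in the middle. z is up.
- star_gold_1_centre (a point): Centre (half-way up) of a gold foil star sweet, 51 x 48 x 20 mm, lying loose on the platter 58 mm from its axis, on the half away from the knob. z is up while it lies flat.
- star_green_centre (a point): Centre (half-way up) of a green foil star sweet, 51 x 48 x 20 mm, lying loose on the platter 58 mm from its axis, on the half away from the knob. z is up while it lies flat.
- star_gold_2_centre (a point): Centre (half-way up) of a gold foil star sweet, 51 x 48 x 20 mm, lying loose on the platter 58 mm from its axis, on the half away from the knob. z is up while it lies flat.
- shaker: Bystander, not to be moved: steel shaker with a black cap, 65 mm in diameter, 103 mm tall, standing loose on the worktop. Origin: centre of its underside, z up.
- tamper: Bystander, not to be moved: tamper with a brown wooden handle, 58 mm in diameter, 93 mm tall, standing loose on the worktop. Origin: centre of its underside, z up.
- toffee_blue: Bystander, not to be moved: blue wrapped toffee, 46 x 67 x 32 mm, standing loose on the worktop. Origin: centre of its underside, z up.
- toffee_orange: Bystander, not to be moved: orange wrapped toffee, 50 x 75 x 35 mm, standing loose on the worktop. Origin: centre of its underside, z up.

How it is judged:
By the outcome, as a careful person would: the job done as asked, in the order asked, and still so for the second after the job is handed in, with the robot touching nothing.
It also fails if it takes over 51 s, if anything falls off the work surface, if the arm or the gripper's body presses on something with over 40 N, if the wrist force passes 120 N, or if a joint passes its speed limit or range.

### The arm

A 6-joint arm with a two-finger parallel gripper is mounted at the origin on a cart in front of the work surface, level with it; the furniture and walls round the work are solid. World frame = base frame: x ahead of the robot, y to its left, z up, the work surface at z = 0. Lengths are in m, angles in rad, forces in N, time in s.
With the tool pointing down it reaches from about 0.375 to 0.9 m from the base axis. Payload 3.1 kg.
Tool frame: the origin (TCP) lies midway between the tips of the shut fingers; the grasp point (between the pads) lies pinch_z behind it (pinch_z is the distance from the TCP to the grasp point, in m); y points along the fingers, z is the direction in which the jaws open and shut, and the axes are right-handed (so a half turn about y gives the same grasp; the last joint's range is limited). The gripper opens to 87 mm and grips with 3 to 60 N. Pads are 19 mm wide; open, the fingers measure 117 mm over their backs; the gripper's body (75 mm by 190 mm) begins 51 mm behind the grasp point.
Start: joints at [-1.321, 0.527, 1.433, -0, 1.181, -0.178], TCP at [0.26, -0.568, 0.223] pointing down, gripper open.
Joint ranges: [-3.08, 3.08], [-0.75, 2.2], [0.22, 2.44], [-1.43, 4.57], [0, 2.65], [-2.85, 2.85]. Speed limits (rad/s): [2.79, 2.79, 3.14, 3.14, 3.14, 3.14].

### API

Orientations are given as a unit quaternion [x, y, z, w].
In Python, from rig import get_obs, camera, hand_in, pinch_z gives the robot as it stands. The module is installed in compiled form; this text tells all that it offers.
- The arm moves only by the tool arm_command, never from a script. Its argument "plan" is a list of rows, each a list of 2 entries, a list of its own where there are three numbers: the shift along the world's x, y, z in units of 25 mm (1.0 is 25 mm), then the turn about the world's z in units of 5 degrees (1.0 is 5 degrees). A call has 1 to 5 rows; each row is the pose to reach, as a shift and turn from the pose commanded when the call began; what a row does not reach only later rows make up. A row lasts 1/10 s, in which the tool goes at most 50 mm and 8.59 degrees, less where a joint would pass 70% of its speed; a pose out of reach is approached as far as the arm can. A call with a gripper value outside its range is refused whole. "fingers" is the opening, from -1 (shut) to 1 (fully open), set as the call begins (left out, the last holds). The fingers move at their own pace and stop on an object; "force" is the grip in N (left out, the last holds). Time passes only in rows, so rows that repeat a pose let the fingers close. It gives the time, the measured TCP pose, the force and the opening at its end, in the units of the state.
- get_obs(): the state, without advancing time (a new reading comes with each control period).
- camera(name): name is "side" or "top"; returns a dict with "pixels" (400x640x3 uint8, red, green, blue), "camera_matrix" (3x3 intrinsics, pixels), "R" (3x3) and "t" (3): a world point X has camera coordinates R X + t. Camera axes: x right, y down, z forward; pixel columns grow to the right and rows downward; lengths in m; the calibration is good to about 2 mm. A picture is of the moment at which its call begins. There is no depth.
- hand_in(): hands the job in, once; it reports no verdict.
The state is a dict: "time": time; "q": joint angles; "joint_velocities": joint speeds; "joint_torque": joint torques, N m; "position": TCP position; "tool_rot": TCP orientation; "ft_force": force on the tool from outside, world axes, zero at the start; "moment": the same for the moment, N m; "grip_width": finger opening in m.
Only numpy, scipy, OpenCV 4.12 (cv2) and the standard library are available. Lean on these libraries where they do the work, as an engineer would, in place of code of your own. Each camera call takes 0.05 s, during which the arm holds its last target.

## Working session

There is one attempt and no reset: what is moved stays moved. The work goes in short steps, Python scripts to look and compute and a tool call to move; the robot and the scene stay as the last step left them, time stands still between calls to the robot, and variables do not carry over. Pictures are saved under pics/ and viewed, and the job is handed in when it is done.

Besides the shell and the picture viewer there is one more tool, called after "Request:" by a JSON object that holds its "api" and its "payload". arm_command: Moves the arm, as the interface text tells. Its arguments: {"type":"object","properties":{"plan":{"type":"array"},"fingers":{"type":"number"},"force":{"type":"number"}},"required":["plan"]}

```bash
mkdir -p pics
python3 - <<'E'
from rig import get_obs,camera,pinch_z
import cv2,numpy as np,pickle
o=get_obs();print(o,pinch_z)
d={}
for n in("side","top"):
    c=camera(n);d[n]=c
    cv2.imwrite(f"pics/{n}0.png",cv2.cvtColor(c["pixels"],cv2.COLOR_RGB2BGR));print(n,c["camera_matrix"],c["R"],c["t"])
pickle.dump(d,open("c0.pkl","wb"))
E
```

```text
{'time': 0.0, 'q': array([-1.32050691e+00,  5.28499976e-01,  1.43389194e+00, -5.95056548e-05,
        1.18142181e+00, -1.78526916e-01]), 'joint_velocities': array([ 0.00011396,  0.00169148,  0.00064502, -0.00096318, -0.00033492,
       -0.00093336]), 'joint_torque': array([-1.00592245e-04, -4.40035272e+01, -1.76595658e+01,  6.33235043e-02,
        5.81945095e-02, -1.64368016e-04]), 'position': array([ 0.2596812 , -0.56768441,  0.22155418]), 'tool_rot': array([-0.15050588,  0.69169773, -0.6901296 ,  0.15041065]), 'ft_force': array([ 0.13519231, -0.22177796,  0.12445597]), 'moment': array([-0.00677209, -0.00389831,  0.00420456]), 'grip_width': 0.08688664632337001} 0.0187
side [[385.11480337   0.         322.56051173]
 [  0.         385.11480337 200.12597226]
 [  0.           0.           1.        ]] [[ 0.95278662 -0.30336892  0.01284304]
 [-0.14026521 -0.47725436 -0.86749867]
 [ 0.26930154  0.8247397  -0.49727368]] [-0.48318759  0.09599382  1.00561454]
top [[370.58474482   0.         315.59933873]
 [  0.         370.58474482 196.26840722]
 [  0.           0.           1.        ]] [[ 0.01356747 -0.99990738 -0.00107704]
 [-0.99743683 -0.01345825 -0.07027544]
 [ 0.07025443  0.00202773 -0.99752704]] [-0.11557076  0.47673112  1.11377145]
```

View pics/side0.png

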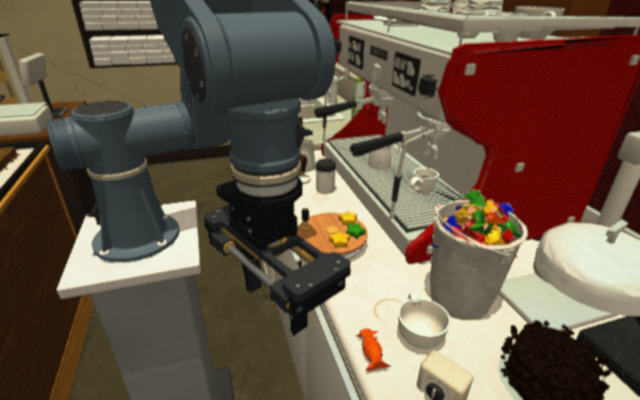

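View pics/top0.png

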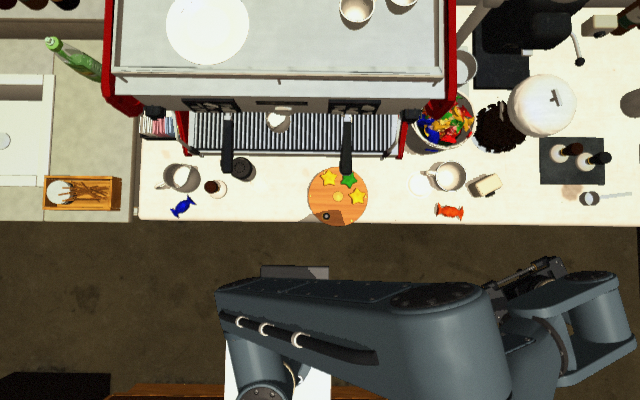

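Run:
```python
import cv2,pickle
d=pickle.load(open("c0.pkl","rb"))
a=d["top"]["pixels"][155:235,290:390];b=d["side"]["pixels"][195:265,280:380]
for n,x in(("ct",a),("cs",b)):
    cv2.imwrite(f"pics/{n}.png",cv2.cvtColor(cv2.resize(x,None,fx=7,fy=7,interpolation=cv2.INTER_CUBIC),cv2.COLOR_RGB2BGR))
```

```text
(no output)
```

View pics/ct.png

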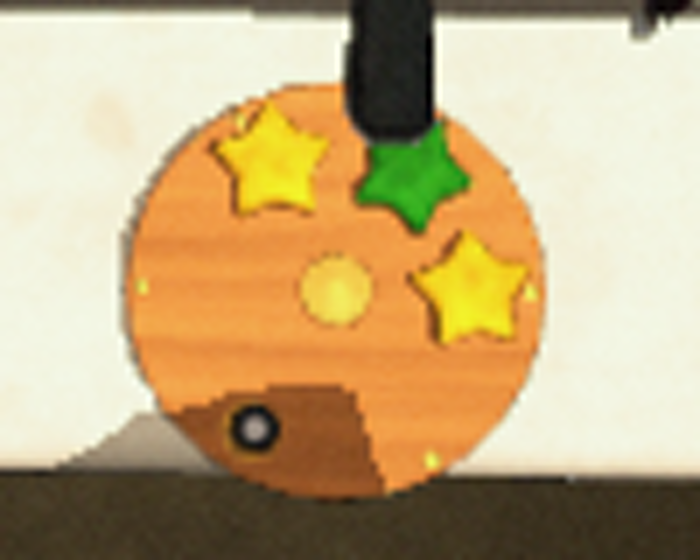

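View pics/cs.png

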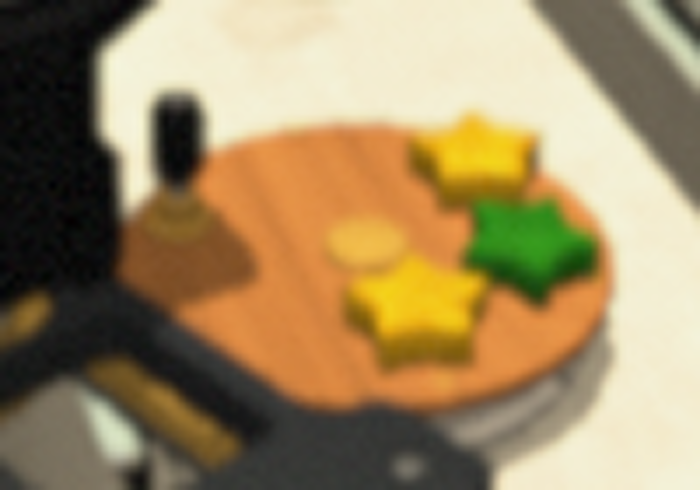

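The top crop shows the platter centre at about (337.5, 196) px and the knob top at (326, 215.9). The side crop shows the brass cap at (332.1, 229.3) and the knob top at (305, 209).

```bash
cat > h.py <<'E'
import numpy as np
def ray(c,u,v,z):
    K,R,t=c["camera_matrix"],c["R"],c["t"]
    d=R.T@np.linalg.inv(K)@np.array([u,v,1.]);o=-R.T@t
    return o+d*(z-o[2])/d[2]
def proj(c,X):
    p=c["camera_matrix"]@(c["R"]@np.array(X)+c["t"]);return p[:2]/p[2]
E
python3 - <<'E'
import pickle,numpy as np
from h import *
d=pickle.load(open("c0.pkl","rb"))
f=lambda x,o:(x+.5)/7-.5+o
T=d["top"];S=d["side"]
p=ray(T,f(335.7,290),f(290.5,155),.042);k=ray(T,f(255,290),f(429,155),.095)
print("top",p,k,np.linalg.norm((k-p)[:2]))
p2=ray(S,f(368,280),f(243,195),.043);k2=ray(S,f(178,280),f(100,195),.095);print("side",p2,k2,np.linalg.norm((k2-p2)[:2]))
for e in((126,290),(545,290),(336,83),(336,498)):print(ray(T,f(e[0],290),f(e[1],155),.042))
import rig
from scipy.spatial.transform import Rotation as Ro
print(Ro.from_quat(rig.get_obs()["tool_rot"]).as_matrix())
print(np.degrees(np.arctan2(*(k-p)[1::-1])))
E
```

```text
top [ 0.47794101 -0.17454158  0.042     ] [ 0.41760238 -0.13943461  0.095     ] 0.06980866732271615
side [ 0.47733687 -0.1714258   0.043     ] [ 0.41581385 -0.13914515  0.095     ] 0.06947749469613852
[ 0.47694932 -0.08521092  0.042     ]
[ 0.47935726 -0.26368228  0.042     ]
[ 0.56706036 -0.1738315   0.042     ]
[ 0.38982386 -0.17549784  0.042     ]
[[-9.09446827e-01 -5.32299009e-04  4.15819895e-01]
 [-4.15820132e-01  1.86967767e-03 -9.09444953e-01]
 [-2.93352523e-04 -9.99998110e-01 -1.92171306e-03]]
149.80777318514777
```

Both cameras agree: the axis is at about (0.478, -0.173) and the knob at (0.417, -0.139), radius 70 mm, bearing 150°. The jaw will be tangential to the platter, which needs a turn of -54.6°.

Request:
{"api": "arm_command", "payload": {"plan": [[[0.7,1.8,0],-1.5],[[1.3,3.6,0],-3],[[2,5.4,0],-4.5],[[2.6,7.2,0],-6],[[3.2,9,0],-7.5]], "fingers": 0.2, "force": 4}}

```text
time: 0.6
position: [0.34, -0.3413, 0.2222]
tool_rot: [0.082, 0.703, -0.702, -0.082]
ft_force: [0.8, -0.3, -0.4]
grip_width: 0.0561
```

Request:
{"api": "arm_command", "payload": {"plan": [[[0.6,1.8,-0.5],-1.2],[[1.2,3.6,-1],-2.4],[[1.8,5.2,-2],-3.4],[[2.4,6.6,-3],-3.4],[[2.6,7.6,-3.5],-3.4]]}}

```text
time: 1.1
position: [0.4046, -0.1506, 0.1335]
tool_rot: [0.181, 0.684, -0.683, -0.183]
ft_force: [-0.3, -0.2, -0.4]
grip_width: 0.0521
```

Request:
{"api": "arm_command", "payload": {"plan": [[[0,0,0],0],[[0,0,0],0]]}}

```text
time: 1.3
position: [0.4051, -0.1533, 0.1349]
tool_rot: [-0.182, -0.683, 0.683, 0.182]
ft_force: [-0.4, 0.9, 0.2]
grip_width: 0.0522
```

```bash
cat > snap.py <<'E'
import sys,cv2,numpy as np,pickle
from rig import get_obs,camera
from h import *
from scipy.spatial.transform import Rotation as Ro
tag=sys.argv[1]
o=get_obs();m=Ro.from_quat(o["tool_rot"]).as_matrix();p=o["position"]
print("t",round(o["time"],2),"p",p.round(4),"jaw",np.degrees(np.arctan2(m[1,2],m[0,2])).round(1),"F",o["ft_force"].round(2),"w",round(o["grip_width"],4))
f=[];d={}
for n,(h,w) in(("top",(60,80)),("side",(60,80))):
    c=camera(n);d[n]=c;u,v=proj(c,[.45,-.165,.06]).astype(int)
    x=c["pixels"][v-h//2-3:v+h//2-3,u-w//2:u+w//2];print(n,u-w//2,v-h//2-3)
    f.append(cv2.resize(x,(560,420) if 0 else None,fx=5,fy=5,interpolation=cv2.INTER_CUBIC))
pickle.dump(d,open(f"{tag}.pkl","wb"))
cv2.imwrite(f"pics/{tag}.png",cv2.cvtColor(np.hstack(f),cv2.COLOR_RGB2BGR))
E
python3 snap.py a1
```

```text
t 1.3 p [ 0.4051 -0.1533  0.1349] jaw -119.8 F [-0.4   0.85  0.22] w 0.0522
top 294 172
side 281 191
```

View pics/a1.png

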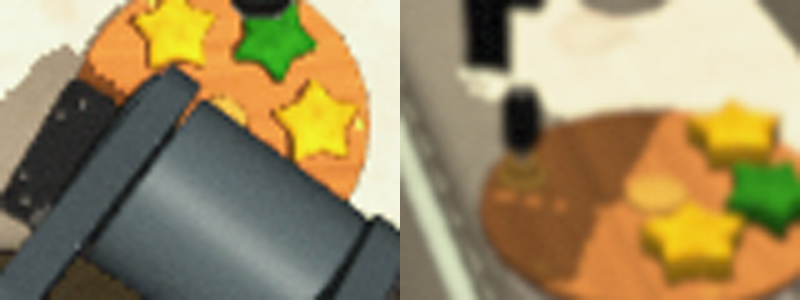

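The jaw is at -119.8° and the view is clear; the side crop shows the knob at about (520,120). Next I centre over it, then go down.

Request:
{"api": "arm_command", "payload": {"plan": [[[0.46,0.56,0],0],[[0.46,0.56,0],0],[[0.46,0.56,-0.5],0],[[0.46,0.56,-1],0],[[0.46,0.56,-1],0]]}}

```text
time: 1.9
position: [0.4156, -0.1403, 0.1095]
tool_rot: [0.183, 0.683, -0.683, -0.184]
ft_force: [0.5, 0.3, 0.2]
grip_width: 0.0522
```

```bash
python3 snap.py a2
```

```text
t 1.9 p [ 0.4156 -0.1403  0.1095] jaw -120.0 F [0.53 0.33 0.21] w 0.0522
top 294 172
side 281 191
```

View pics/a2.png

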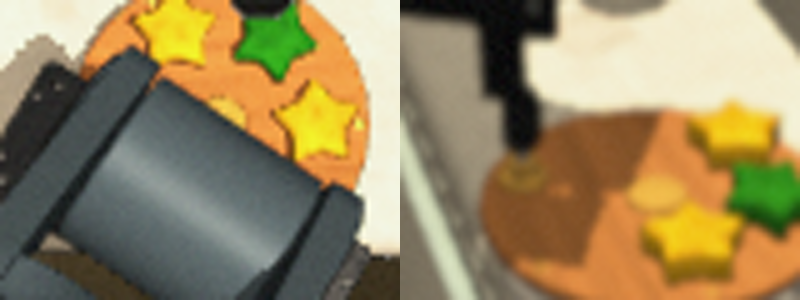

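Request:
{"api": "arm_command", "payload": {"plan": [[[0.04,0.04,-0.4],0],[[0.04,0.04,-0.8],0],[[0.04,0.04,-1.2],0],[[0.04,0.04,-1.5],0],[[0.04,0.04,-1.76],0]]}}

```text
time: 2.5
position: [0.4171, -0.1382, 0.0651]
tool_rot: [0.182, 0.683, -0.683, -0.183]
ft_force: [0.0, 0.6, 1.2]
grip_width: 0.0521
```

Request:
{"api": "arm_command", "payload": {"plan": [[[0,0,0],0],[[0,0,0],0]]}}

```text
time: 2.7
position: [0.4173, -0.1383, 0.0658]
tool_rot: [0.182, 0.683, -0.683, -0.183]
ft_force: [-0.1, -0.9, 0.7]
grip_width: 0.0522
```

Request:
{"api": "arm_command", "payload": {"plan": [[[0,0,0],0],[[0,0,0],0],[[0,0,0],0],[[0,0,0],0]], "fingers": -0.6, "force": 4}}

```text
time: 3.1
position: [0.4175, -0.1385, 0.0663]
tool_rot: [-0.183, -0.683, 0.683, 0.182]
ft_force: [-0.3, 0.9, -0.6]
grip_width: 0.0276
```

```bash
python3 snap.py a3
```

```text
t 3.1 p [ 0.4175 -0.1385  0.0663] jaw -119.9 F [-0.28  0.86 -0.58] w 0.0276
top 294 172
side 281 191
```

View pics/a3.png

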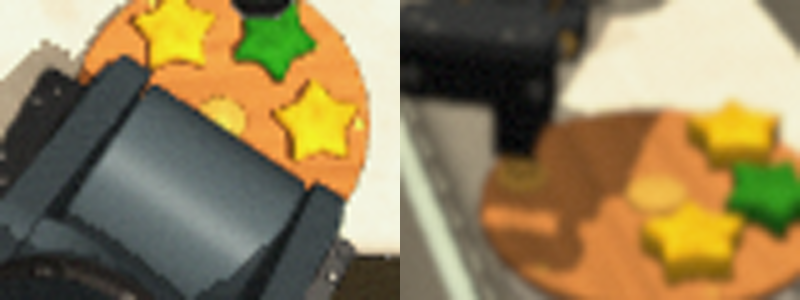

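Request:
{"api": "arm_command", "payload": {"plan": [[[0,0,0],0],[[0,0,0],0],[[0,0,0],0]], "fingers": -0.7, "force": 4}}

```text
time: 3.5
position: [0.4174, -0.1384, 0.0661]
tool_rot: [-0.183, -0.683, 0.683, 0.183]
ft_force: [-0.4, -0.5, 2.0]
grip_width: 0.0199
```

Request:
{"api": "arm_command", "payload": {"plan": [[[0,0,0],0],[[0,0,0],0]]}}

```text
time: 3.7
position: [0.4174, -0.1384, 0.0661]
tool_rot: [-0.183, -0.683, 0.683, 0.183]
ft_force: [-0.3, -1.4, 2.4]
grip_width: 0.0198
```

Request:
{"api": "arm_command", "payload": {"plan": [[[0,0,0],0],[[0,0,0],0],[[0,0,0],0]], "fingers": -1, "force": 22}}

```text
time: 4.0
position: [0.4174, -0.1384, 0.0661]
tool_rot: [-0.183, -0.683, 0.683, 0.183]
ft_force: [-0.4, 0.1, 3.1]
grip_width: 0.0188
```

Request:
{"api": "arm_command", "payload": {"plan": [[[0,0,0.1],0],[[0,0,0.2],0],[[0,0,0.2],0]]}}

```text
time: 4.3
position: [0.4174, -0.1384, 0.0709]
tool_rot: [-0.183, -0.683, 0.683, 0.183]
ft_force: [0.7, -0.6, -6.7]
grip_width: 0.0192
```

Request:
{"api": "arm_command", "payload": {"plan": [[[0,0,0.1],0],[[0,0,0.2],0],[[0,0,0.24],0],[[0,0,0.24],0]]}}

```text
time: 4.7
position: [0.4174, -0.1384, 0.0771]
tool_rot: [-0.183, -0.683, 0.683, 0.183]
ft_force: [1.2, -1.5, -7.6]
grip_width: 0.019
```

```bash
python3 snap.py a4
```

```text
t 4.7 p [ 0.4174 -0.1384  0.0771] jaw -119.9 F [ 1.16 -1.47 -7.63] w 0.019
top 294 172
side 281 191
```

View pics/a4.png

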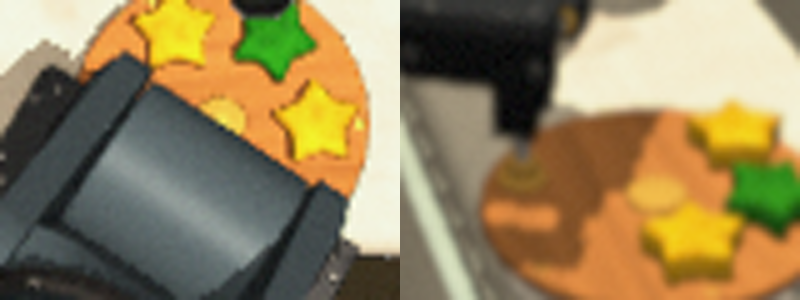

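```bash
cat > arc.py <<'E'
import numpy as np,sys
A=np.array([.4779,-.1735]);r=.0699
def P(a):a=np.radians(149.9+a);return A+r*np.array([np.cos(a),np.sin(a)])
s=float(sys.argv[1])
for e in sys.argv[2:]:print(e,((P(float(e))-P(s))/.025).round(3),round((float(e)-s)/5,3))
E
for s in 0 10 20 30; do python3 arc.py $s $((s+1)) $(python3 -c "print($s+3,$s+5.5,$s+8,$s+10)"); done
```

```text
1 [-0.024 -0.042] 0.2
3 [-0.07  -0.129] 0.6
5.5 [-0.123 -0.238] 1.1
8 [-0.172 -0.35 ] 1.6
10 [-0.207 -0.441] 2.0
11 [-0.016 -0.046] 0.2
13 [-0.047 -0.139] 0.6
15.5 [-0.08  -0.256] 1.1
18 [-0.108 -0.375] 1.6
20 [-0.127 -0.471] 2.0
21 [-0.008 -0.048] 0.2
23 [-0.022 -0.145] 0.6
25.5 [-0.034 -0.266] 1.1
28 [-0.041 -0.388] 1.6
30 [-0.043 -0.485] 2.0
31 [ 0.    -0.049] 0.2
33 [ 0.004 -0.146] 0.6
35.5 [ 0.012 -0.268] 1.1
38 [ 0.027 -0.389] 1.6
40 [ 0.042 -0.486] 2.0
```

Request:
{"api": "arm_command", "payload": {"plan": [[[-0.024,-0.042,0],0.2],[[-0.07,-0.129,0],0.6],[[-0.123,-0.238,0],1.1],[[-0.172,-0.35,0],1.6],[[-0.207,-0.441,0],2]]}}

```text
time: 5.3
position: [0.4122, -0.1493, 0.077]
tool_rot: [0.122, 0.697, -0.696, -0.122]
ft_force: [1.6, 0.4, -8.4]
grip_width: 0.0192
```

```bash
python3 snap.py a5
```

```text
t 5.3 p [ 0.4122 -0.1493  0.077 ] jaw -109.8 F [ 1.63  0.43 -8.41] w 0.0192
top 294 172
side 281 191
```

View pics/a5.png

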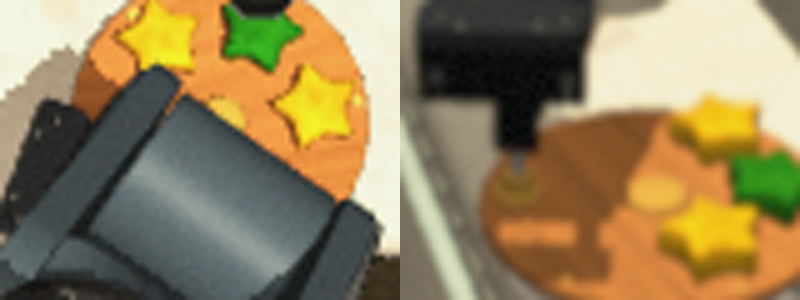

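The stars have moved anticlockwise with the platter, and the lift is holding. I'll continue round to 40°.

Request:
{"api": "arm_command", "payload": {"plan": [[[-0.016,-0.046,0],0.2],[[-0.047,-0.139,0],0.6],[[-0.08,-0.256,0],1.1],[[-0.108,-0.375,0],1.6],[[-0.127,-0.471,0],2]]}}

```text
time: 5.9
position: [0.409, -0.1609, 0.077]
tool_rot: [0.061, 0.705, -0.704, -0.061]
ft_force: [3.4, 0.6, -9.1]
grip_width: 0.0194
```

Request:
{"api": "arm_command", "payload": {"plan": [[[-0.008,-0.048,0],0.2],[[-0.022,-0.145,0],0.6],[[-0.034,-0.266,0],1.1],[[-0.041,-0.388,0],1.6],[[-0.043,-0.485,0],2]]}}

```text
time: 6.4
position: [0.4079, -0.173, 0.077]
tool_rot: [-0.001, 0.707, -0.707, 0.001]
ft_force: [2.9, 0.5, -9.0]
grip_width: 0.0193
```

Request:
{"api": "arm_command", "payload": {"plan": [[[0,-0.049,0],0.2],[[0.004,-0.146,0],0.6],[[0.012,-0.268,0],1.1],[[0.027,-0.389,0],1.6],[[0.042,-0.486,0],2]]}}

```text
time: 6.9
position: [0.4089, -0.185, 0.077]
tool_rot: [-0.062, 0.705, -0.704, 0.062]
ft_force: [2.7, 1.6, -8.7]
grip_width: 0.0195
```

```bash
python3 snap.py a6
python3 - <<'E'
from rig import get_obs;import numpy as np
p=get_obs()["position"][:2]-[.4779,-.1735];print(np.linalg.norm(p),np.degrees(np.arctan2(p[1],p[0]))%360)
E
```

```text
t 6.9 p [ 0.4089 -0.185   0.077 ] jaw -79.9 F [ 2.67  1.6  -8.72] w 0.0195
top 294 172
side 281 191
0.06989803263607897 189.81421366566295
```

View pics/a6.png

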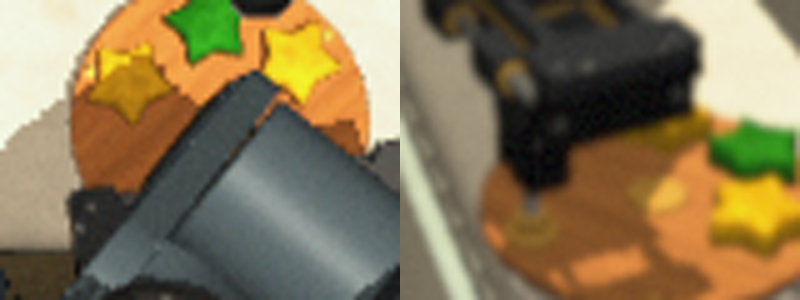

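```bash
python3 arc.py 40 41 43 45 ; for s in 45 47 49 51 53 55 57 59 61 63 65 67 69 ; do python3 arc.py $s $(python3 -c "print($s+.5,$s+1,$s+1.5,$s+2)")|tail -1;done
```

```text
41 [ 0.009 -0.048] 0.2
43 [ 0.029 -0.143] 0.6
45 [ 0.052 -0.238] 1.0
47 [ 0.027 -0.094] 0.4
49 [ 0.03  -0.093] 0.4
51 [ 0.033 -0.092] 0.4
53 [ 0.036 -0.091] 0.4
55 [ 0.04  -0.089] 0.4
57 [ 0.043 -0.088] 0.4
59 [ 0.046 -0.086] 0.4
61 [ 0.049 -0.085] 0.4
63 [ 0.052 -0.083] 0.4
65 [ 0.054 -0.081] 0.4
67 [ 0.057 -0.079] 0.4
69 [ 0.06  -0.077] 0.4
71 [ 0.063 -0.075] 0.4
```

Request:
{"api": "arm_command", "payload": {"plan": [[[0.01,-0.049,0],0.2],[[0.031,-0.145,0],0.6],[[0.057,-0.24,-0.04],1],[[0.057,-0.24,-0.1],1],[[0.057,-0.24,-0.14],1]]}}

```text
time: 7.5
position: [0.4104, -0.1914, 0.0736]
tool_rot: [0.093, -0.701, 0.701, -0.093]
ft_force: [0.1, 1.4, -0.3]
grip_width: 0.0193
```

Request:
{"api": "arm_command", "payload": {"plan": [[[0,0,0],0],[[0,0,0],0]], "fingers": -0.48}}

```text
time: 7.7
position: [0.4103, -0.1916, 0.074]
tool_rot: [0.093, -0.701, 0.701, -0.093]
ft_force: [0.1, 0.6, -0.7]
grip_width: 0.022
```

Request:
{"api": "arm_command", "payload": {"plan": [[[0,0,-0.08],0],[[0,0,-0.14],0],[[0,0,-0.14],0]]}}

```text
time: 8.0
position: [0.4103, -0.1915, 0.07]
tool_rot: [-0.093, 0.701, -0.701, 0.093]
ft_force: [-0.2, -0.3, 0.2]
grip_width: 0.0228
```

```bash
python3 snap.py a7
```

```text
t 8.0 p [ 0.4103 -0.1915  0.07  ] jaw -74.9 F [-0.19 -0.26  0.22] w 0.0228
top 294 172
side 281 191
```

View pics/a7.png

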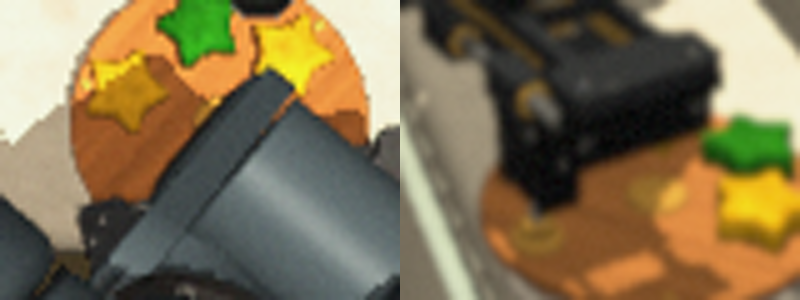

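Request:
{"api": "arm_command", "payload": {"plan": [[[0.014,-0.047,0],0.2],[[0.027,-0.094,0],0.4],[[0.042,-0.14,0],0.6],[[0.057,-0.187,0],0.8]]}}

```text
time: 8.5
position: [0.4111, -0.1942, 0.0699]
tool_rot: [-0.118, 0.699, -0.696, 0.117]
ft_force: [-0.0, 2.6, -0.3]
grip_width: 0.0228
```

Request:
{"api": "arm_command", "payload": {"plan": [[[0.008,-0.023,0],0.1],[[0.016,-0.046,0],0.2],[[0.025,-0.069,0],0.3],[[0.033,-0.092,0],0.4]]}}

```text
time: 8.9
position: [0.4127, -0.1987, 0.07]
tool_rot: [0.13, -0.695, 0.695, -0.13]
ft_force: [-0.8, 1.0, -0.2]
grip_width: 0.0225
```

Request:
{"api": "arm_command", "payload": {"plan": [[[0.009,-0.023,0],0.1],[[0.018,-0.046,0],0.2],[[0.027,-0.069,0],0.3],[[0.036,-0.091,0],0.4]]}}

```text
time: 9.3
position: [0.4135, -0.2007, 0.07]
tool_rot: [-0.142, 0.693, -0.693, 0.142]
ft_force: [-0.8, 1.1, -0.9]
grip_width: 0.0228
```

```bash
python3 snap.py a8;python3 - <<'E'
from rig import get_obs;import numpy as np
p=get_obs()["position"][:2]-[.4779,-.1735];print(np.linalg.norm(p),np.degrees(np.arctan2(p[1],p[0]))%360-149.9)
E
```

```text
t 9.3 p [ 0.4135 -0.2007  0.07  ] jaw -66.9 F [-0.8   1.13 -0.86] w 0.0228
top 294 172
side 281 191
0.06989472505247589 53.096223098866176
```

View pics/a8.png

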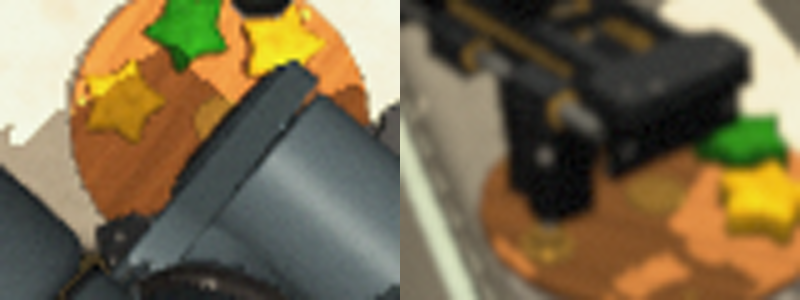

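Request:
{"api": "arm_command", "payload": {"plan": [[[0.01,-0.022,0],0.1],[[0.02,-0.044,0],0.2],[[0.03,-0.066,0],0.3],[[0.04,-0.089,0],0.4]]}}

```text
time: 9.8
position: [0.4141, -0.2019, 0.07]
tool_rot: [-0.154, 0.691, -0.689, 0.153]
ft_force: [0.5, 5.5, 2.0]
grip_width: 0.0227
```

Request:
{"api": "arm_command", "payload": {"plan": [[[0.011,-0.022,0],0.1],[[0.022,-0.044,0],0.2],[[0.033,-0.066,0],0.3],[[0.043,-0.088,0],0.4]]}}

```text
time: 10.2
position: [0.4144, -0.2022, 0.0699]
tool_rot: [-0.166, 0.69, -0.685, 0.165]
ft_force: [1.5, 9.8, 4.6]
grip_width: 0.0224
```

```bash
python3 snap.py a9;python3 - <<'E'
from rig import get_obs;import numpy as np
o=get_obs();p=o["position"][:2]-[.4779,-.1735];a=np.arctan2(p[1],p[0]);print(np.linalg.norm(p),np.degrees(a)%360-149.9, "tang",o["ft_force"][:2]@[-np.sin(a),np.cos(a)],o["moment"])
E
```

```text
t 10.2 p [ 0.4144 -0.2022  0.0699] jaw -63.0 F [1.52 9.83 4.57] w 0.0224
top 294 172
side 281 191
0.06974443221964237 54.35649086579093 tang -8.388218810920938 [ 1.7094666  -0.20878547 -0.1199073 ]
```

View pics/a9.png

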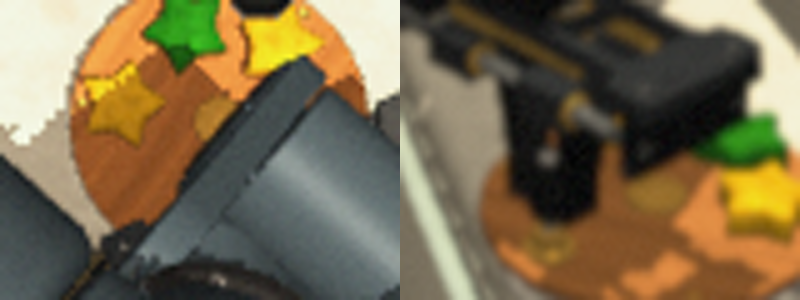

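Request:
{"api": "arm_command", "payload": {"plan": [[[0,0,0],0]]}}

```text
time: 10.4
position: [0.4143, -0.2021, 0.0699]
tool_rot: [-0.166, 0.69, -0.686, 0.164]
ft_force: [1.5, 9.6, 3.9]
grip_width: 0.0225
```

Request:
{"api": "arm_command", "payload": {"plan": [[[0.01,-0.018,0],0],[[0.01,-0.018,0],0],[[0.01,-0.018,0],0],[[0.01,-0.018,0],0],[[0.01,-0.018,0],0]]}}

```text
time: 10.9
position: [0.4143, -0.2022, 0.0699]
tool_rot: [-0.166, 0.69, -0.685, 0.164]
ft_force: [0.7, 10.4, 4.2]
grip_width: 0.023
```

Request:
{"api": "arm_command", "payload": {"plan": [[[0,0,0],0],[[0,0,0],0],[[0,0,0],0]]}}

```text
time: 11.2
position: [0.4143, -0.2022, 0.0699]
tool_rot: [-0.166, 0.69, -0.685, 0.164]
ft_force: [1.2, 10.0, 4.1]
grip_width: 0.0224
```

```bash
python3 snap.py a10;python3 - <<'E'
from rig import get_obs;import numpy as np
o=get_obs();p=o["position"][:2]-[.4779,-.1735];a=np.arctan2(p[1],p[0]);print(np.linalg.norm(p),np.degrees(a)%360-149.9, "tang",o["ft_force"][:2]@[-np.sin(a),np.cos(a)],o["moment"])
E
```

```text
t 11.2 p [ 0.4143 -0.2022  0.0699] jaw -63.0 F [1.18 9.98 4.06] w 0.0224
top 294 172
side 281 191
0.06972886145715079 54.40721847677975 tang -9.063445895378354 [ 1.76311337 -0.17182394 -0.09142716]
```

Request:
{"api": "arm_command", "payload": {"plan": [[[-0.03,0.065,0],-0.27],[[-0.06,0.13,0],-0.54],[[-0.09,0.19,0],-0.8],[[-0.09,0.19,0],-0.8]]}}

```text
time: 11.7
position: [0.4141, -0.2015, 0.0702]
tool_rot: [0.141, -0.692, 0.693, -0.142]
ft_force: [-1.1, 1.0, -0.4]
grip_width: 0.0228
```

Request:
{"api": "arm_command", "payload": {"plan": [[[0,0,0],0],[[0,0,0],0]], "fingers": -0.2}}

```text
time: 11.9
position: [0.4144, -0.2018, 0.0702]
tool_rot: [0.141, -0.692, 0.693, -0.142]
ft_force: [-0.8, 0.1, -0.2]
grip_width: 0.0309
```

```bash
python3 snap.py a11
```

```text
t 11.9 p [ 0.4144 -0.2018  0.0702] jaw -66.9 F [-0.77  0.09 -0.24] w 0.0309
top 294 172
side 281 191
```

View pics/a11.png

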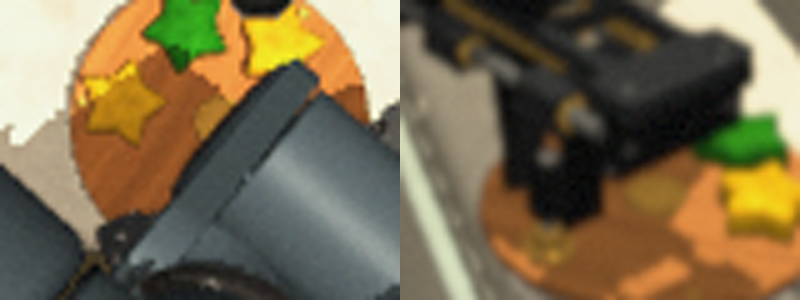

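Request:
{"api": "arm_command", "payload": {"plan": [[[0,0,0],0],[[0,0,0.4],0],[[0,0,0.9],0],[[0,0,1.4],0],[[0,0,2],0]], "fingers": 0}}

```text
time: 12.5
position: [0.4135, -0.2008, 0.121]
tool_rot: [-0.141, 0.693, -0.693, 0.141]
ft_force: [0.3, 0.0, -0.7]
grip_width: 0.0433
```

Request:
{"api": "arm_command", "payload": {"plan": [[[0,0,0.4],0],[[0,0,0.4],0]]}}

```text
time: 12.7
position: [0.4145, -0.2015, 0.1316]
tool_rot: [0.141, -0.692, 0.694, -0.142]
ft_force: [-0.0, -0.3, 0.5]
grip_width: 0.0435
```

```bash
python3 snap.py a12
python3 - <<'E'
import pickle,cv2,numpy as np
from h import *
d=pickle.load(open("a12.pkl","rb"));S=d["side"]
for a in (52,53,54):
  for h in (.095,.1025):
    t=np.radians(149.9+a);print(a,h,proj(S,[.4779+.07*np.cos(t),-.1735+.07*np.sin(t),h]),end=" ")
print()
x=S["pixels"][205:260,285:355]
cv2.imwrite("pics/a12s.png",cv2.cvtColor(cv2.resize(x,None,fx=10,fy=10,interpolation=cv2.INTER_CUBIC),cv2.COLOR_RGB2BGR))
E
```

```text
t 12.7 p [ 0.4145 -0.2015  0.1316] jaw -66.9 F [-0.02 -0.32  0.45] w 0.0435
top 294 172
side 281 191
52 0.095 [310.66280376 221.79687441] 52 0.1025 [310.65472834 219.1062904 ] 53 0.095 [310.98708857 222.01799653] 53 0.1025 [310.98034911 219.32591939] 54 0.095 [311.31900859 222.23635364] 54 0.1025 [311.31363921 219.54280556]
```

View pics/a12.png

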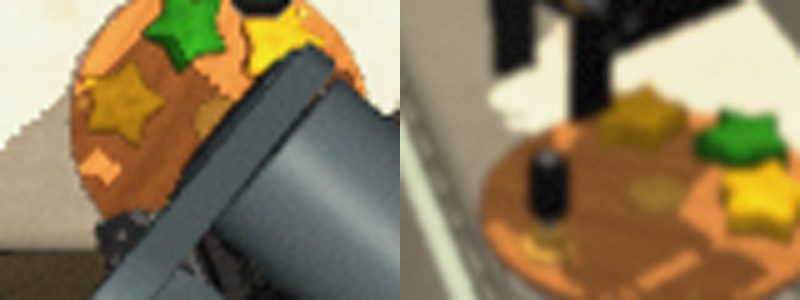

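View pics/a12s.png

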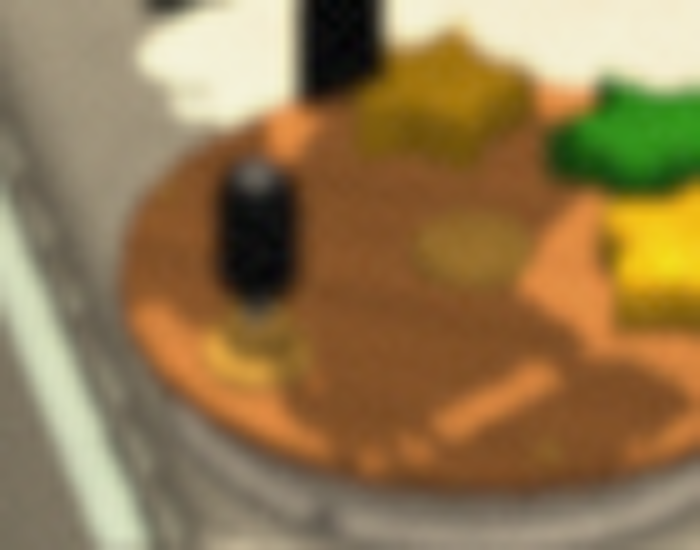

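The pin is home: the knob top is at about (310, 221.7) px, against 222 predicted for home and 219.3 for riding on the plate. My push was only about 9 N tangential and was done before I could see the pin, so I'll repeat the proof now the lock is confirmed.

Request:
{"api": "arm_command", "payload": {"plan": [[[-0.01,0.02,-0.6],0],[[-0.01,0.02,-1.2],0],[[-0.01,0.02,-1.8],0],[[-0.01,0.02,-2.4],0],[[-0.01,0.02,-2.4],0]]}}

```text
time: 13.3
position: [0.4119, -0.1992, 0.068]
tool_rot: [-0.143, 0.694, -0.691, 0.14]
ft_force: [-1.0, 0.6, -0.1]
grip_width: 0.0438
```

Request:
{"api": "arm_command", "payload": {"plan": [[[0,0,0],0],[[0,0,0],0],[[0,0,0],0],[[0,0,0],0],[[0,0,0],0]], "fingers": -0.48, "force": 4}}

```text
time: 13.8
position: [0.4136, -0.2005, 0.0705]
tool_rot: [0.141, -0.693, 0.693, -0.142]
ft_force: [0.1, 0.3, -0.0]
grip_width: 0.0234
```

Request:
{"api": "arm_command", "payload": {"plan": [[[0.011,-0.022,0],0],[[0.022,-0.044,0],0],[[0.033,-0.066,0],0],[[0.033,-0.066,0],0]]}}

```text
time: 14.2
position: [0.4139, -0.2016, 0.07]
tool_rot: [-0.141, 0.693, -0.693, 0.141]
ft_force: [-0.1, 1.1, 1.1]
grip_width: 0.0228
```

Request:
{"api": "arm_command", "payload": {"plan": [[[0.011,-0.022,0],0.1],[[0.022,-0.044,0],0.2],[[0.033,-0.066,0],0.3],[[0.033,-0.066,0],0.3]], "fingers": -0.48, "force": 22}}

```text
time: 14.6
position: [0.4141, -0.202, 0.0699]
tool_rot: [-0.151, 0.692, -0.69, 0.15]
ft_force: [0.4, 6.5, 3.8]
grip_width: 0.0228
```

Request:
{"api": "arm_command", "payload": {"plan": [[[0.011,-0.022,0],0.1],[[0.022,-0.044,0],0.2],[[0.022,-0.044,0],0.2]]}}

```text
time: 14.9
position: [0.4142, -0.2021, 0.0699]
tool_rot: [-0.157, 0.692, -0.688, 0.156]
ft_force: [0.6, 7.3, 4.5]
grip_width: 0.0231
```

Request:
{"api": "arm_command", "payload": {"plan": [[[0.011,-0.022,0],0.1],[[0.022,-0.044,0],0.2],[[0.03,-0.06,0],0.2]]}}

```text
time: 15.2
position: [0.4142, -0.2023, 0.0698]
tool_rot: [-0.163, 0.691, -0.685, 0.161]
ft_force: [0.8, 11.6, 5.9]
grip_width: 0.0228
```

Request:
{"api": "arm_command", "payload": {"plan": [[[0,0,0],0]]}}

```text
time: 15.3
position: [0.4142, -0.2024, 0.0698]
tool_rot: [-0.163, 0.691, -0.685, 0.161]
ft_force: [1.6, 9.6, 5.7]
grip_width: 0.0229
```

Request:
{"api": "arm_command", "payload": {"plan": [[[0.006,-0.013,0],0],[[0.006,-0.013,0],0],[[0.006,-0.013,0],0],[[0.006,-0.013,0],0],[[0.006,-0.013,0],0]]}}

```text
time: 15.8
position: [0.4142, -0.2024, 0.0698]
tool_rot: [-0.163, 0.691, -0.685, 0.161]
ft_force: [-0.1, 10.7, 4.2]
grip_width: 0.0229
```

Request:
{"api": "arm_command", "payload": {"plan": [[[0,0,0],0],[[0,0,0],0],[[0,0,0],0]]}}

```text
time: 16.1
position: [0.4142, -0.2024, 0.0698]
tool_rot: [-0.163, 0.691, -0.685, 0.161]
ft_force: [1.2, 11.6, 5.8]
grip_width: 0.0224
```

Request:
{"api": "arm_command", "payload": {"plan": [[[-0.03,0.06,0],-0.2],[[-0.06,0.12,0],-0.4],[[-0.09,0.19,0],-0.7],[[-0.09,0.19,0],-0.7]]}}

```text
time: 16.5
position: [0.414, -0.2017, 0.0699]
tool_rot: [-0.142, 0.693, -0.693, 0.141]
ft_force: [-0.1, 2.7, -0.5]
grip_width: 0.0228
```

Request:
{"api": "arm_command", "payload": {"plan": [[[0,0,0],0],[[0,0,0],0],[[0,0,0],0],[[0,0,0.4],0],[[0,0,0.8],0]], "fingers": 0}}

```text
time: 17.0
position: [0.4144, -0.202, 0.0907]
tool_rot: [0.141, -0.693, 0.693, -0.141]
ft_force: [1.0, -0.6, -0.1]
grip_width: 0.0431
```

Request:
{"api": "arm_command", "payload": {"plan": [[[0,0,0.8],0],[[0,0,1.6],0],[[0,0,2],0],[[0,0,2.4],0],[[-0.3,-0.4,2.6],0]]}}

```text
time: 17.5
position: [0.4071, -0.2116, 0.1561]
tool_rot: [0.142, -0.692, 0.693, -0.143]
ft_force: [0.0, -0.7, 0.5]
grip_width: 0.0436
```

Request:
{"api": "arm_command", "payload": {"plan": [[[-0.5,-1.5,0],0],[[-1,-3,0.3],0],[[-1.5,-4.5,0.5],0],[[-2,-6,0.5],0],[[-2.5,-7.5,0.5],0]]}}

```text
time: 18.0
position: [0.3426, -0.4011, 0.1673]
tool_rot: [-0.141, 0.693, -0.693, 0.141]
ft_force: [1.0, -0.2, -0.8]
grip_width: 0.0438
```

Request:
{"api": "arm_command", "payload": {"plan": [[[0,0,0],0],[[0,0,0],0],[[0,0,0],0]]}}

```text
time: 18.3
position: [0.3436, -0.398, 0.1669]
tool_rot: [-0.142, 0.694, -0.692, 0.141]
ft_force: [0.4, 0.5, 0.7]
grip_width: 0.0436
```

```bash
python3 snap.py a13
python3 - <<'E'
import pickle,cv2,numpy as np
d=pickle.load(open("a13.pkl","rb"))
for n in d: cv2.imwrite(f"pics/a13{n}.png",cv2.cvtColor(d[n]["pixels"],cv2.COLOR_RGB2BGR))
x=d["top"]["pixels"][155:235,290:390]
cv2.imwrite("pics/a13t.png",cv2.cvtColor(cv2.resize(x,None,fx=7,fy=7,interpolation=cv2.INTER_CUBIC),cv2.COLOR_RGB2BGR))
E
```

```text
t 18.3 p [ 0.3436 -0.398   0.1669] jaw -66.9 F [0.41 0.52 0.67] w 0.0436
top 294 172
side 281 191
```

View pics/a13t.png

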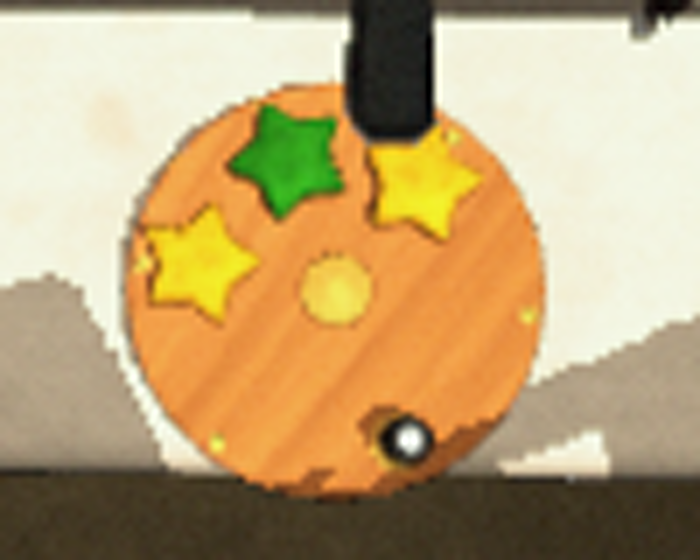

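View pics/a13.png

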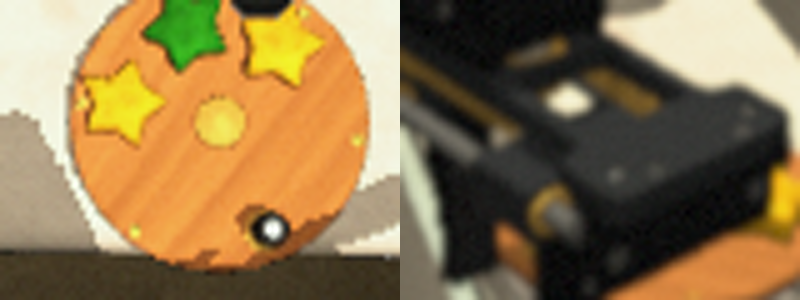

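View pics/a13top.png

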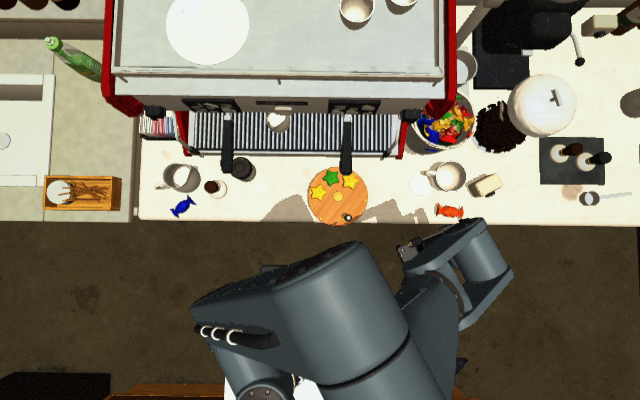

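Run:
```python
import pickle,numpy as np,cv2
from h import *
T0=pickle.load(open("c0.pkl","rb"))["top"];T=pickle.load(open("a13.pkl","rb"))["top"]
f=lambda c,x,y:ray(c,(x+.5)/7-.5+290,(y+.5)/7-.5+155,Z)
A=np.array([.4779,-.1735])
def pol(p):
    p=p[:2]-A;return round(np.linalg.norm(p),4),np.degrees(np.arctan2(p[1],p[0]))%360
for n,Z,a,b in(("knob",.095,(255,429),(407,440)),("g1",.062,(270,162),(201,264)),("gr",.062,(413,180),(289,159)),("g2",.062,(470,288),(424,188))):
    x,y=pol(f(T0,*a)),pol(f(T,*b));print(n,x,y,y[1]-x[1])
d=cv2.absdiff(T0["pixels"],T["pixels"]).max(2)
for n,(r0,r1,c0,c1) in dict(shaker=(150,185,228,258),tamper=(175,200,198,228),blue=(193,220,168,198),orange=(200,220,432,468)).items():print(n,d[r0:r1,c0:c1].max(),(d[r0:r1,c0:c1]>40).sum())
```

```text
knob (np.float64(0.0693), np.float64(150.53554644325212)) (np.float64(0.0695), np.float64(203.18376348059135)) 52.648217037339236
g1 (np.float64(0.0594), np.float64(28.31909829579056)) (np.float64(0.0573), np.float64(80.99674682941978)) 52.67764853362922
gr (np.float64(0.0556), np.float64(324.98933423466235)) (np.float64(0.0574), np.float64(20.64545908802043)) -304.34387514664195
g2 (np.float64(0.0561), np.float64(270.42099100166985)) (np.float64(0.0558), np.float64(319.12900463615733)) 48.708013634487486
shaker 14 0
tamper 16 0
blue 14 0
orange 234 11
```

Run:
```python
import pickle,cv2,numpy as np
T0=pickle.load(open("c0.pkl","rb"))["top"]["pixels"];T=pickle.load(open("a13.pkl","rb"))["top"]["pixels"]
d=cv2.absdiff(T0,T).max(2)[200:220,432:468];r,c=np.where(d>40);print(r+200,c+432)
x=np.hstack([i[195:228,425:475] for i in(T0,T)])
cv2.imwrite("pics/or.png",cv2.cvtColor(cv2.resize(x,None,fx=7,fy=7),cv2.COLOR_RGB2BGR))
```

```text
[218 218 218 219 219 219 219 219 219 219 219] [465 466 467 460 461 462 463 464 465 466 467]
```

View pics/or.png

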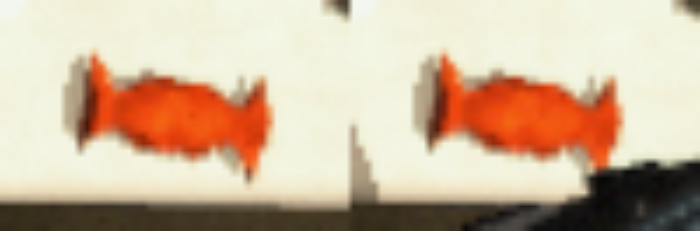

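The orange toffee hasn't moved; the gripper, well above it, just covers its corner in the picture.

```bash
python3 -c "
from rig import hand_in;print(hand_in())"
```

```text
the job is handed in; nothing more can be done
None
```

The sweets turntable is one station on, and the pin is locked in a hole about 52.6° (0.92 rad) round, within the range given for the next hole. I handed the job in after about 18 s with the arm clear and touching nothing.

**How it went:** I drew the knob up about 11 mm and turned the platter anticlockwise. I then let the pin ride on the plate inside loosely closed fingers until it dropped and stopped turning.

**Lock proof:** I pushed onward twice, each time for more than half a second.
- **First push:** about 9 N along the turn (10 N sideways in all), before I could see the pin was home.
- **Second push:** 10–11.6 N after the side view confirmed the pin was home. The highest sideways reading in either push was about 12 N, well under 25 N, and the knob did not move on.

**Last checks:**
- **Pin height:** the knob top matched the home height in the side camera between the two pushes. I could not check it from the side after the final retreat because the gripper blocked that view. The top view showed the knob in the right place.
- **Stars:** all three are still on the platter about 57 mm from the axis. Their measured turns were 52.7°, 55.7° and 48.7°, against 52.6° for the knob. The last two disagree by about 3–4°, probably because the coffee handle partly hides those stars in one of the two pictures, so a shift of a few millimetres isn't ruled out.
- **Bystanders:** the shaker, tamper and blue toffee are unchanged in the top picture. The orange toffee also looks unmoved, with one corner hidden by the gripper above it.

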